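# Load the last framed plate and snap the carrier's retaining bar shut

## Robot

A 6-joint arm with a two-finger parallel gripper is mounted at the origin on a cart in front of the work surface, level with it; the furniture and walls round the work are solid. World frame = base frame: x ahead of the robot, y to its left, z up, the work surface at z = 0. Lengths are in m, angles in degrees, forces in N, time in s.
With the tool pointing down it reaches from about 0.35 to 0.875 m from the base axis. Payload 4.2 kg.
Tool frame: the origin (TCP) lies between the finger pads; the fingertips stand 25 mm ahead of it and the grasp point (between the pads) lies 6 mm ahead of it (manip.tips_ahead is the distance from the TCP to the fingertips, in m); z points along the fingers, y is the line along which they close (so a half turn about z gives the same grasp; the last joint's range is limited). The gripper opens to 87 mm and grips with 3 to 60 N. Pads are 19 mm wide; open, the fingers measure 117 mm over their backs; the gripper's body (75 mm by 190 mm) begins 51 mm behind the grasp point.
Start: joints at [89.76, 22.042, 0.453, 0, -68.411, -14.817], TCP at [0.162, 0.604, 0.248] pointing down, gripper open.
Joint ranges: [-179.83, 179.83], [-69.29, 118.12], [-61.27, 80.66], [-181.25, 117.63], [-171.15, -9.14], [-177.46, 177.46]. Speed limits (degrees/s): [159.86, 159.86, 180, 180, 180, 180].

## Interface

Orientations are given as a 3x3 rotation matrix whose columns are the frame's x, y, z axes.
In Python, from rig import observe, eyes, workorder, manip gives the robot as it stands.
- The arm moves only by the tool send_rows, never from a script. Its argument "series" is a list of rows, each a list of 3 entries, a list of its own where there are three numbers: the closure, from 0 (fully open) to 1 (shut), then the shift along the tool's x, y, z in m, then the turn, a rotation vector about the tool's x, y, z in rad. In form: [[jaw, [dx, dy, dz], [rx, ry, rz]], ...]. A call has 1 to 10 rows; each row is the pose to reach, as a shift and turn from the pose commanded when the call began, along the tool's axes at that moment; what a row does not reach only later rows make up. A row lasts 1/8 s, in which the tool goes at most 62.5 mm and 10.7 degrees, less where a joint would pass 70% of its speed; a pose out of reach is approached as far as the arm can. A call with a gripper value outside its range is refused whole. The fingers move at their own pace and stop on an object; "grip_force" is the grip in N (left out, the last holds). Time passes only in rows, so rows that repeat a pose let the fingers close. It gives the time, the measured TCP pose, the force, the opening and the grip force at its end, in the units of the state.
- observe(): the state, without advancing time (a new reading comes with each control period).
- eyes.grab_frame(name): name is "scene" or "top" or "wrist"; returns the picture (480x640x3 uint8, red, green, blue); there is no depth.
- eyes.camera_model(name): a dict with "K" (3x3 intrinsics, pixels), "R" (3x3) and "t" (3): a world point X has camera coordinates R X + t; the wrist camera has in their place "mount" (4x4, takes a point from camera to tool coordinates, whose origin is the TCP and whose axes are the flange's). Camera axes: x right, y down, z forward; pixel columns grow to the right and rows downward; lengths in m; the calibration is good to about 2 mm. A picture is of the moment at which its call begins: read the wrist's pose just before it. camera_model takes no time and is no camera call.
- workorder.job_done(): hands the job in; it is judged then, once.
The state is a dict: "time": time; "q": joint angles; "joint_vel": joint speeds; "tau": joint torques, N m; "position": TCP position; "eef_rot": TCP orientation; "ft_force": force on the tool from outside, world axes, zero at the start; "moment": the same for the moment, N m; "grip_width": finger opening in m; "grip_force": force on a finger pad.
Only numpy, scipy, OpenCV 4.12 (cv2) and the standard library are available. Lean on these libraries where they do the work, as an engineer would, in place of code of your own. Each camera call takes 0.05 s, during which the arm holds its last target. There are 200 camera calls.

## Task

Take the framed glass plate out of the small stand and stand it on edge in the free slot of the plate carrier. Then lay the aluminium retaining bar across the carrier, one end in each fork, and press each end down until its hidden catch clicks and holds it; stop pushing at the click, so that the rubber buffers underneath are not squashed hard. Leave the other plates standing in their slots and do not knock over or shove the glassware, jar and tin around the carrier.

Things in the scene. Friction and masses are not known exactly. Their poses are not given: they have to be found in the camera images.
- rack: Grey plate carrier, fixed; base 100 (x) x 240 (y) x 6 mm, origin at the centre of its underside, y along its length. Slots across it at y = -44, 0, +44 mm, 12 mm wide, between combs whose tops are 36 mm above the bench. At y = +-105 mm a forked tower, 20 mm thick (y), 39 wide (x), 120 high: an upright slot at x = 0, 15 mm wide, with flared mouth 20 mm wide, takes the bar's end.
- fork_l (a point): In the fork at the carrier's +y end, 111 mm above the bench: where the axis of the bar's end rests on a light sprung lifter (yields at 2.5 N, +0.07 N per mm; raises an end not caught). Below is a catch of two sprung rollers; its height varies by 16 mm and is not given: the click comes after 10 to 28 mm of travel down. A caught end stays down, axis 78 to 94 mm high.
- fork_r (a point): The same in the fork at the carrier's -y end; its catch is set separately. Pressing the bar's top 70 mm from its middle, the push rises to some 6 to 14 N at the catch, drops as it snaps, and rises again by about 4 N per mm once the bar meets the rubber buffer, just below the caught position.
- liner: Black rubber strip 76 x 8 x 2 mm on the floor of the one free slot of the carrier, along the slot; fixed; origin at the centre of its underside, 6 mm above the bench; its x axis runs along the slot, parallel to the carrier's x. The plate to be loaded stands on it.
- plate_c: The plate to be loaded: glass in an aluminium frame, 80 (x) x 8 (y, thickness) x 60 mm (z, height), 100 g, loose, standing on edge in the small stand; origin at the centre of its lower edge.
- stand: Small grey stand, fixed, 100 x 70 x 34 mm, origin at the centre of its underside; one slot along its x at y = 0, 12 mm wide, its floor 8 mm above the bench; the plate to be loaded stands in it at the start.
- plate_a: Framed plate like plate_c, already standing in one of the carrier's slots on the 6 mm base; loose; leave it.
- plate_b: Another framed plate like plate_c, already standing in another of the carrier's slots; loose; leave it.
- bar: Retaining bar of bare aluminium, loose, 150 g, 246 mm long along its y, lying on the bench; the middle 170 mm is square, 12 (x) x 12 mm (z), the ends are round, 12 mm in diameter; origin at the centre of its underside, its axis 6 mm above that. Either end may go to either tower.
- bar_end_a (a point): Point on the bar's axis 105 mm from its middle towards its +y end: the middle of the part that lies in a fork.
- bar_end_b (a point): The same at the bar's -y end.
- buffer_l (a joint): Squash of the rubber buffer in the tower at the carrier's +y end, in m: 0 untouched, 4 N per mm; more than 3 mm spoils it.
- buffer_r (a joint): The same in the tower at the carrier's -y end.
- flask: Bystander: conical glass flask, 64 mm wide, 104 mm high, loose, behind the carrier; origin at the centre of its underside.
- ferrule_jar: Bystander: clear jar with a black lid, 44 mm wide, 46 mm high, loose, at the bench's front edge; origin at the centre of its underside.
- membrane_tin: Bystander: round white tin with a flat green lid, 57 mm wide, 23 mm high, loose, in front of the steel bath; origin at the centre of its underside.
Not all that is in view belongs to the job. What is shaped like the plate_b but blue or yellow is not meant.

How it is judged:
By the outcome, as a careful person would: the job done as asked, in the order asked, and still so for the second after the job is handed in, with the robot touching nothing.
It also fails if it takes over 72 s, if anything falls off the work surface, if the arm or the gripper's body presses on something with over 40 N, if the wrist force passes 120 N, or if a joint passes its speed limit or range.

## Working session

There is one attempt and no reset: what is moved stays moved. The work goes in short steps, Python scripts to look and compute and a tool call to move; the robot and the scene stay as the last step left them, time stands still between calls to the robot, and variables do not carry over. Pictures are saved under pics/ and viewed, at most 10 in all, crops included, and the job is handed in when it is done.

Besides the shell and the picture viewer there is one more tool, called after "Request:" as name([rows], argument=value, ...), one row to a line, values as JSON. send_rows: Moves the arm, as the interface text tells. Its arguments: {"type":"object","properties":{"series":{"type":"array"},"grip_force":{"type":"number"}},"required":["series"]}

```bash
mkdir -p pics; ls
python3 - <<'E'
from rig import observe, eyes, workorder, manip
import cv2,json,numpy as np
s=observe(); print({k:np.round(v,4).tolist() for k,v in s.items()}); print(manip.tips_ahead)
for n in ("scene","top","wrist"):
    f=eyes.grab_frame(n); cv2.imwrite(f"pics/{n}0.png",f[:,:,::-1]); print(n,{k:np.round(v,4).tolist() for k,v in eyes.camera_model(n).items()})
E
```

```text
pics
{'time': 0.0, 'q': [89.7609, 22.0918, 0.3797, -0.0285, -68.4128, -14.8178], 'joint_vel': [0.0738, 0.0587, -0.007, -0.0764, 0.0864, -0.1055], 'tau': [-0.001, -39.0665, 18.7404, 4.2197, 0.0109, -0.0002], 'position': [0.1622, 0.603, 0.2464], 'eef_rot': [[0.9656, -0.26, -0.0005], [-0.26, -0.9656, -0.0022], [0.0001, 0.0022, -1.0]], 'ft_force': [-0.3565, -0.7329, 0.4274], 'moment': [-0.003, 0.0089, -0.0391], 'grip_force': 0.0, 'grip_width': 0.0871}
0.025
scene {'K': [[435.8131, 0.0, 313.6181], [0.0, 435.8131, 239.9796], [0.0, 0.0, 1.0]], 'R': [[-0.6866, -0.7267, 0.0202], [-0.409, 0.3631, -0.8372], [0.6011, -0.5831, -0.5465]], 't': [0.3198, 0.3282, 0.6386]}
top {'K': [[450.4881, 0.0, 327.2525], [0.0, 450.4881, 237.1501], [0.0, 0.0, 1.0]], 'R': [[0.0223, -0.9997, 0.0041], [-0.9985, -0.0225, -0.0502], [0.0503, -0.003, -0.9987]], 't': [-0.0766, 0.506, 1.1292]}
wrist {'K': [[362.7084, 0.0, 322.2843], [0.0, 362.7084, 236.1143], [0.0, 0.0, 1.0]], 'mount': [[-0.0001, -0.9677, -0.2523, 0.0697], [1.0, -0.0004, 0.0008, 0.0002], [-0.0009, -0.2523, 0.9677, -0.1374], [0.0, 0.0, 0.0, 1.0]]}
```

View pics/scene0.png

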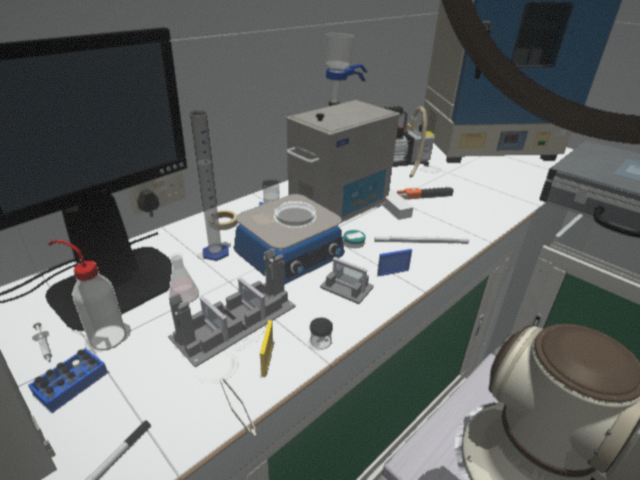

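View pics/top0.png

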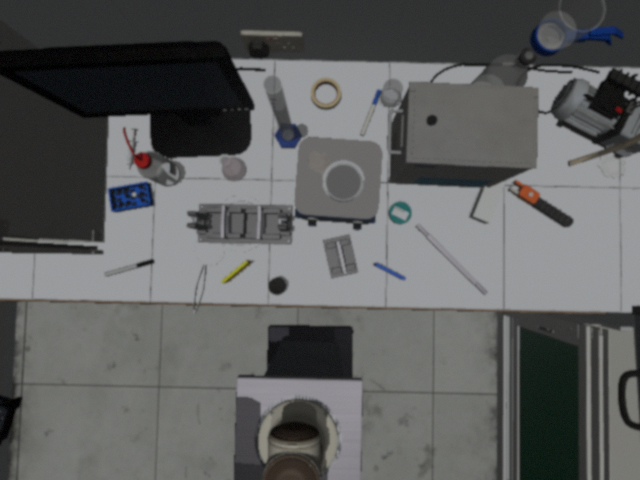

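The scene view shows the carrier at (230,315), stand with plate at (347,280), bar at (422,240), jar at (320,332) and tin at (354,238). In the top view the carrier is at (243,223), stand (340,256), bar from (418,226) to (486,292), flask (233,166), jar (278,285) and tin (400,212).
Look-alikes are the blue plate at (389,270) and the yellow plate at (237,271). The grey framed plate standing in the stand at (340,256) is the one meant. The crop below confirms it.

```bash
cat > h.py <<'E'
from rig import observe, eyes, workorder, manip
import numpy as np, cv2
from scipy.spatial.transform import Rotation as Rn
def campose(n,s=None):
    m=eyes.camera_model(n)
    if n=="wrist":
        T=np.eye(4);T[:3,:3]=s["eef_rot"];T[:3,3]=s["position"];W=T@np.array(m["mount"]);return np.array(m["K"]),W[:3,:3],W[:3,3]
    R=np.array(m["R"]);return np.array(m["K"]),R.T,-R.T@np.array(m["t"])
def w(cp,u,v,z):
    K,R,c=cp; d=R@np.linalg.solve(K,[u,v,1.]); return c+d*(z-c[2])/d[2]
def proj(cp,X):
    K,R,c=cp; p=K@(R.T@(np.array(X)-c)); return p[:2]/p[2]
def down(yaw): # tool x at yaw deg, z down
    a=np.radians(yaw); return np.array([[np.cos(a),np.sin(a),0],[np.sin(a),-np.cos(a),0],[0,0,-1.]])
def delta(p0,R0,p1,R1):
    return np.round(R0.T@(np.array(p1)-p0),4).tolist(), np.round(Rn.from_matrix(R0.T@R1).as_rotvec(),4).tolist()
def go(p1,yaw,s=None):
    s=s or observe(); return delta(np.array(s["position"]),np.array(s["eef_rot"]),p1,down(yaw))
E
python3 - <<'E'
from h import *
cp=campose("top")
for n,u,v,z in [("carrier",243,223,.03),("twL",203,219,.12),("twR",288,225,.12),("standc",341,256,.03),("barA",418,226,.01),("barB",486,292,.01),("flask",233,166,.05),("jar",278,285,.04),("tin",400,212,.02),("bottle",145,160,.15)]: print(n,np.round(w(cp,u,v,z),3))
im=cv2.imread("pics/top0.png"); cv2.imwrite("pics/c1.png",cv2.resize(im[195:300,180:380],None,fx=4,fy=4,interpolation=cv2.INTER_CUBIC))
for y in (0,-90,-15): print(go([.43,.0,.33],y))
E
```

```text
carrier [0.537 0.146 0.03 ]
twL [0.538 0.222 0.12 ]
twR [0.528 0.026 0.12 ]
standc [ 0.46  -0.101  0.03 ]
barA [ 0.541 -0.296  0.01 ]
barB [ 0.378 -0.47   0.01 ]
flask [0.676 0.172 0.05 ]
jar [0.386 0.053 0.04 ]
tin [ 0.575 -0.248  0.02 ]
bottle [0.665 0.348 0.15 ]
([0.4153, 0.513, -0.0824], [0.0017, 0.0001, -0.2629])
([0.4153, 0.513, -0.0824], [0.0014, -0.0012, 1.3079])
([0.4153, 0.513, -0.0824], [0.0017, -0.0001, -0.0011])
```

View pics/c1.png

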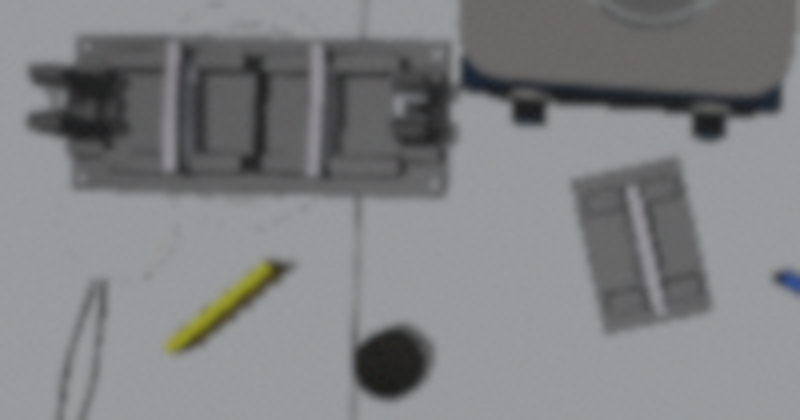

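The crop shows the free middle slot with its black liner at crop (256,112), and plates standing at crop x = 172 and 316. The framed grey plate in the stand runs from (632,188) to (658,312), yaw about 12°. I'll move the wrist camera over the stand.

Request:
send_rows([
  [0,[0.47,0.6,0.05],[0,0,-0.47]],
  [0,[0.47,0.6,0.05],[0,0,-0.47]],
  [0,[0.47,0.6,0.05],[0,0,-0.47]],
  [0,[0.47,0.6,0.05],[0,0,-0.47]],
  [0,[0.47,0.6,0.05],[0,0,-0.47]],
  [0,[0.47,0.6,0.05],[0,0,-0.47]],
  [0,[0.47,0.6,0.05],[0,0,-0.47]],
  [0,[0.47,0.6,0.05],[0,0,-0.47]],
  [0,[0.47,0.6,0.05],[0,0,-0.47]],
  [0,[0.47,0.6,0.05],[0,0,-0.47]],
])

```text
time: 1.4
position: [0.4066, 0.0276, 0.2068]
eef_rot: [[0.978, 0.206, 0.001], [0.206, -0.978, 0.001], [0.001, -0.0, -1.0]]
ft_force: [1.0, -0.0, 0.8]
grip_width: 0.0869
grip_force: 0.0
```

Request:
send_rows([
  [0,[0.025,0.135,0.005],[0,0,0]],
  [0,[0.025,0.135,0.005],[0,0,0]],
  [0,[0.025,0.135,0.005],[0,0,0]],
  [0,[0.025,0.135,0.005],[0,0,0]],
  [0,[0.025,0.135,0.005],[0,0,0]],
  [0,[0.025,0.135,0.005],[0,0,0]],
])

```text
time: 2.15
position: [0.4582, -0.0961, 0.2019]
eef_rot: [[0.978, 0.208, 0.0], [0.208, -0.978, 0.0], [0.001, -0.0, -1.0]]
ft_force: [-0.1, 0.6, -0.6]
grip_width: 0.0869
grip_force: 0.0
```

Run:
```python
from h import *
import pickle
s=observe(); im=eyes.grab_frame("wrist")[:,:,::-1]; pickle.dump(s,open("s1.pkl","wb")); cv2.imwrite("pics/w1.png",im); print(s["position"],s["joint_vel"])
```

```text
[ 0.45816673 -0.09614916  0.2019363 ] [-0.08545034  0.10219715  0.2420455   0.04974976 -0.03708047  0.13704604]
```

View pics/w1.png

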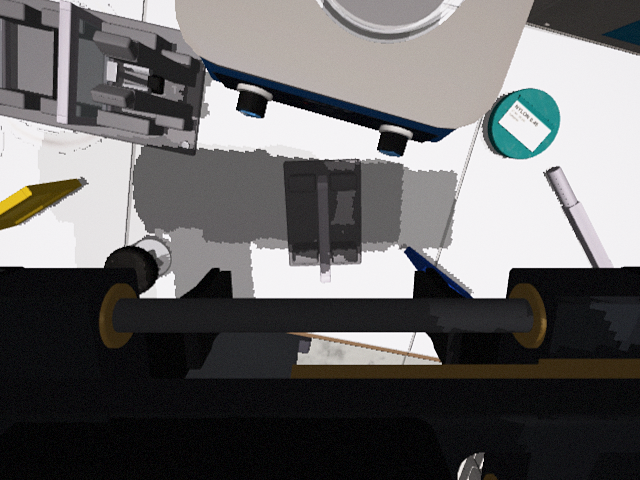

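The wrist view shows the stand at (324,212), with the plate's top edge running from about (322,176) to (326,281). The tin is at (525,124) and the bar's near end at (556,172). I'll enlarge the stand to measure it.

Run:
```python
import cv2
im=cv2.imread("pics/w1.png"); c=im[150:290,270:380]; c=cv2.convertScaleAbs(c,alpha=1.8,beta=10)
cv2.imwrite("pics/c2.png",cv2.resize(c,None,fx=4,fy=4,interpolation=cv2.INTER_CUBIC))
```

```text
(no output)
```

View pics/c2.png

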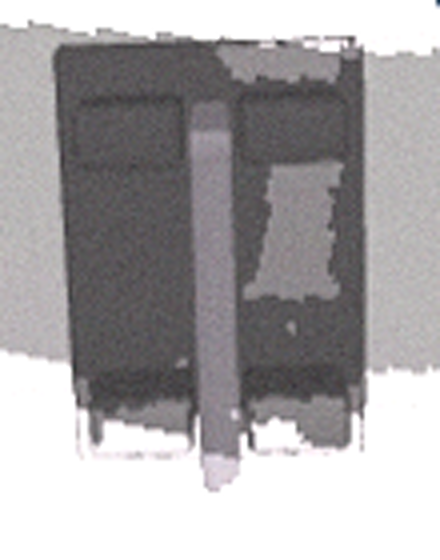

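Run:
```python
from h import *
import pickle
s=pickle.load(open("s1.pkl","rb")); cp=campose("wrist",s)
P=lambda x,y,z:w(cp,270+x/4-.375,150+y/4-.375,z)
a=P(211,130,.068);b=P(221,488,.068)
print(a,b,np.linalg.norm(a-b),(a+b)/2,np.degrees(np.arctan2(*(a-b)[1::-1])))
for x,y in [(191,300),(234,300)]: print(P(x,y,.068))
print(w(cp,558,170,.012))
for c in [(60,48,.0),(362,45,.0)]: print(P(*c))
y=np.degrees(np.arctan2(*(a-b)[1::-1]))
print(go([*((a+b)/2)[:2],.13],y))
```

```text
[ 0.4976941  -0.08868057  0.068     ] [ 0.42900474 -0.10532627  0.068     ] 0.07067749151771158 [ 0.46334942 -0.09700342  0.068     ] 13.622057571657287
[ 0.4651823 -0.0916789  0.068    ]
[ 0.46689647 -0.09974306  0.068     ]
[ 0.54598784 -0.29308112  0.012     ]
[ 0.50165194 -0.05248386  0.        ]
[ 0.51672567 -0.12010804  0.        ]
([0.0048, 0.0018, 0.0719], [-0.0, -0.0005, -0.0282])
```

Request:
send_rows([
  [0,[0.11,-0.2,-0.015],[0,0,0.21]],
  [0,[0.11,-0.2,-0.015],[0,0,0.21]],
  [0,[0.11,-0.2,-0.015],[0,0,0.21]],
  [0,[0.11,-0.2,-0.015],[0,0,0.21]],
  [0,[0.11,-0.2,-0.015],[0,0,0.21]],
  [0,[0.11,-0.2,-0.015],[0,0,0.21]],
  [0,[0.11,-0.2,-0.015],[0,0,0.21]],
])

```text
time: 3.08
position: [0.5243, 0.1202, 0.2167]
eef_rot: [[1.0, -0.003, -0.0], [-0.003, -1.0, -0.0], [-0.0, 0.0, -1.0]]
ft_force: [0.3, -0.2, 0.7]
grip_width: 0.0872
grip_force: 0.0
```

Run:
```python
from h import *
import pickle
s=observe(); im=eyes.grab_frame("wrist")[:,:,::-1]; pickle.dump(s,open("s2.pkl","wb")); cv2.imwrite("pics/w2.png",im); print(s["position"],s["joint_vel"])
c=cv2.LUT(im[20:300,120:520],(255*(np.arange(256)/255.)**.6).astype(np.uint8))
cv2.imwrite("pics/c3.png",cv2.resize(c,None,fx=2,fy=2,interpolation=cv2.INTER_CUBIC))
```

```text
[0.5243352  0.12020966 0.21668128] [-0.55769428 -0.1294275   0.11347239  0.02813981  0.02703605  0.07088209]
```

View pics/c3.png

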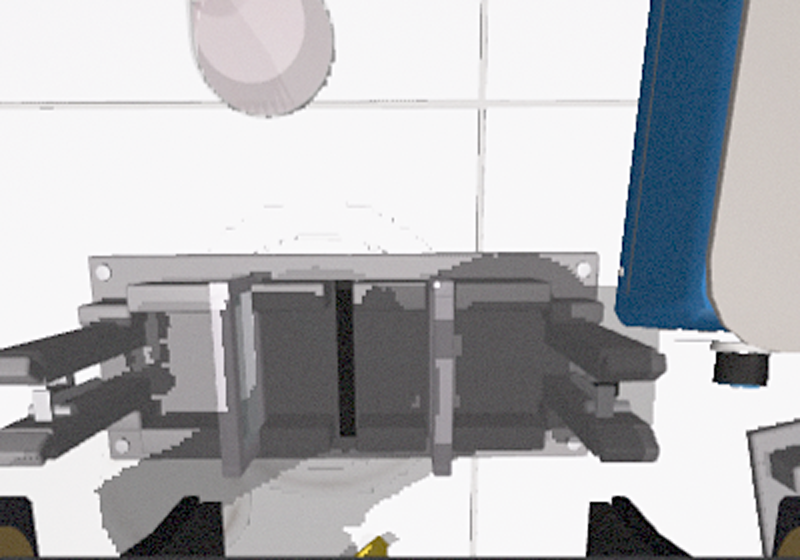

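Run:
```python
from h import *
import pickle
s=pickle.load(open("s2.pkl","rb")); cp=campose("wrist",s)
P=lambda x,y,z:w(cp,120+x/2-.25,20+y/2-.25,z)
pr=lambda n,x:print(n,np.round(x,4))
yaw=lambda d:np.degrees(np.arctan2(d[1],d[0]))
C=[P(92,257,.006),P(598,253,.006),P(110,458,.006),P(585,456,.006)]
pr("corn",np.mean(C,0)); pr("len",[np.linalg.norm(C[0]-C[1]),np.linalg.norm(C[2]-C[3]),np.linalg.norm(C[0]-C[2])]); print(yaw(C[0]-C[1])-90,yaw(C[2]-C[3])-90)
H=[P(103,272,.006),P(583,270,.006),P(123,446,.006),P(573,444,.006)]
pr("hole",np.mean(H,0)); print(yaw(H[0]-H[1])-90,yaw(H[2]-H[3])-90,yaw(H[0]-H[2]),yaw(H[1]-H[3]))
a,b=P(345,281,.008),P(348,436,.008); pr("liner",(a+b)/2); print(np.linalg.norm(a-b),yaw(a-b))
a,b=P(445,293,.066),P(442,474,.066); pr("plate -44",(a+b)/2); print(np.linalg.norm(a-b),yaw(a-b))
# right tower tines top outer corners
for q in [(660,352),(660,378),(655,432),(655,460)]: pr(q,P(*q,.12))
c=np.mean(C,0)
for yw in (-2,-1,0):
  a=np.radians(yw); 
  print(yw,[np.round((proj(cp,[c[0]-np.sin(a)*y,c[1]+np.cos(a)*y,.12])-[120,20])*2) for y in (-115,-95,95)for y in [y/1000]])
```

```text
corn [0.5397 0.1478 0.006 ]
len [0.2359 0.2376 0.0978]
0.2392931580140214 0.03452362188708946
hole [0.5391 0.1481 0.006 ]
0.031312078698192636 0.048384168506515834 0.5086563439877305 -0.019255200383069316
liner [0.5395 0.1475 0.008 ]
0.07498576265173386 -0.2676711884034127
plate -44 [0.538  0.1039 0.066 ]
0.07421658936932488 -0.36741715174788336
(660, 352) [0.5596 0.0368 0.12  ]
(660, 378) [0.551 0.036 0.12 ]
(655, 432) [0.5328 0.0361 0.12  ]
(655, 460) [0.523  0.0353 0.12  ]
-2 [array([665., 423.]), array([605., 421.]), array([ 31., 404.])]
-1 [array([666., 417.]), array([606., 416.]), array([ 32., 409.])]
0 [array([666., 411.]), array([606., 411.]), array([ 32., 414.])]
```

Request:
send_rows([
  [0,[-0.0645,0.2185,0.02],[0,0,-0.23]],
  [0,[-0.0645,0.2185,0.02],[0,0,-0.23]],
  [0,[-0.0645,0.2185,0.02],[0,0,-0.23]],
  [0,[-0.0645,0.2185,0.02],[0,0,-0.23]],
  [0,[-0.0645,0.2185,0.04],[0,0,-0.23]],
  [0,[-0.0645,0.2185,0.08],[0,0,-0.23]],
  [0,[-0.0645,0.2185,0.11],[0,0,-0.23]],
  [0,[-0.0645,0.2185,0.13],[0,0,-0.23]],
  [0,[-0.0645,0.2185,0.14],[0,0,-0.23]],
  [0,[-0.0645,0.2185,0.14],[0,0,-0.23]],
])

```text
time: 4.38
position: [0.4595, -0.0978, 0.0765]
eef_rot: [[0.974, 0.225, -0.001], [0.225, -0.974, -0.0], [-0.001, 0.0, -1.0]]
ft_force: [-0.8, 0.7, 0.3]
grip_width: 0.087
grip_force: 0.0
```

Request:
send_rows([
  [0.5,[0,0,0],[0,0,0]],
  [1,[0,0,0],[0,0,0]],
  [1,[0,0,0],[0,0,0]],
  [1,[0,0,0],[0,0,0]],
  [1,[0,0,0],[0,0,0]],
  [1,[0,0,0],[0,0,0]],
  [1,[0,0,0],[0,0,0]],
], grip_force=15)

```text
time: 5.25
position: [0.4598, -0.0974, 0.0766]
eef_rot: [[0.974, 0.225, -0.0], [0.225, -0.974, -0.0], [-0.0, -0.0, -1.0]]
ft_force: [-0.2, 0.1, 0.1]
grip_width: 0.0253
grip_force: 0.0
```

Still closing; I'll let it finish and then lift.

Request:
send_rows([
  [1,[0,0,0],[0,0,0]],
  [1,[0,0,0],[0,0,0]],
  [1,[0,0,0],[0,0,0]],
  [1,[0,0,0],[0,0,0]],
  [1,[0,0,0],[0,0,0]],
])

```text
time: 5.88
position: [0.4598, -0.0974, 0.0766]
eef_rot: [[0.974, 0.225, -0.0], [0.225, -0.974, 0.0], [-0.0, -0.0, -1.0]]
ft_force: [-0.2, 1.2, -0.7]
grip_width: 0.0077
grip_force: 15.0
```

Request:
send_rows([
  [1,[0,0,-0.05],[0,0,0]],
  [1,[0,0,-0.1],[0,0,0]],
  [1,[0,0,-0.145],[0,0,0]],
  [1,[0.03,-0.05,-0.145],[0,0,0.06]],
  [1,[0.06,-0.1,-0.145],[0,0,0.11]],
  [1,[0.09,-0.15,-0.145],[0,0,0.17]],
  [1,[0.1335,-0.221,-0.145],[0,0,0.228]],
  [1,[0.1335,-0.221,-0.145],[0,0,0.228]],
  [1,[0.1335,-0.221,-0.145],[0,0,0.228]],
  [1,[0.1335,-0.221,-0.145],[0,0,0.228]],
])

```text
time: 7.12
position: [0.5394, 0.1469, 0.2213]
eef_rot: [[1.0, -0.002, -0.001], [-0.002, -1.0, -0.001], [-0.001, 0.001, -1.0]]
ft_force: [0.3, -0.2, -1.1]
grip_width: 0.0081
grip_force: 15.0
```

Run:
```python
from h import *
s=observe(); im=eyes.grab_frame("wrist")[:,:,::-1]; cv2.imwrite("pics/w3.png",im); print(s["position"],s["eef_rot"],s["grip_width"])
```

```text
[0.5394228  0.14692171 0.22130969] [[ 9.99997993e-01 -1.50668842e-03 -1.32086581e-03]
 [-1.50752597e-03 -9.99998663e-01 -6.33323873e-04]
 [-1.31990983e-03  6.35313841e-04 -9.99998927e-01]] 0.008065822939479193
```

View pics/w3.png

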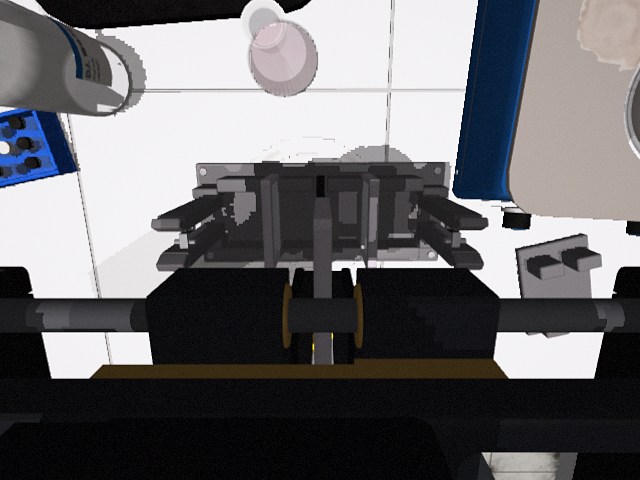

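The plate hangs straight at u≈323 and the liner is at u≈321, so I'll shift about 1.2 mm towards +y and lower in.

Request:
send_rows([
  [1,[0.0005,-0.0012,0],[0,0,0]],
  [1,[0.0005,-0.0012,0.04],[0,0,0]],
  [1,[0.0005,-0.0012,0.08],[0,0,0]],
  [1,[0.0005,-0.0012,0.1],[0,0,0]],
  [1,[0.0005,-0.0012,0.11],[0,0,0]],
  [1,[0.0005,-0.0012,0.12],[0,0,0]],
  [1,[0.0005,-0.0012,0.125],[0,0,0]],
  [1,[0.0005,-0.0012,0.125],[0,0,0]],
])

```text
time: 8.18
position: [0.5407, 0.1492, 0.0968]
eef_rot: [[1.0, -0.001, 0.0], [-0.001, -1.0, 0.0], [0.0, -0.0, -1.0]]
ft_force: [-0.3, -0.3, -0.9]
grip_width: 0.0078
grip_force: 15.0
```

Request:
send_rows([
  [1,[0,0,0.008],[0,0,0]],
  [1,[0,0,0.014],[0,0,0]],
  [1,[0,0,0.018],[0,0,0]],
  [1,[0,0,0.0195],[0,0,0]],
  [1,[0,0,0.0195],[0,0,0]],
])

```text
time: 8.8
position: [0.5406, 0.1492, 0.077]
eef_rot: [[1.0, -0.001, -0.0], [-0.001, -1.0, -0.0], [-0.0, 0.0, -1.0]]
ft_force: [-0.3, -0.0, -1.7]
grip_width: 0.0082
grip_force: 15.0
```

Request:
send_rows([
  [0.7,[0,0,0],[0,0,0]],
  [0.7,[0,0,0],[0,0,0]],
  [0.7,[0,0,0],[0,0,0]],
  [0.7,[0,0,0],[0,0,0]],
  [0.7,[0,0,-0.02],[0,0,0]],
  [0.7,[0,0,-0.06],[0,0,0]],
  [0.7,[0,0,-0.12],[0,0,0]],
  [0.7,[-0.02,0,-0.15],[0,0,0]],
  [0.7,[-0.02,0,-0.15],[0,0,0]],
  [0.7,[-0.02,0,-0.15],[0,0,0]],
])

```text
time: 10.05
position: [0.5202, 0.149, 0.2264]
eef_rot: [[1.0, -0.001, -0.001], [-0.001, -1.0, -0.0], [-0.001, 0.0, -1.0]]
ft_force: [-0.1, -0.2, -0.6]
grip_width: 0.0262
grip_force: 0.0
```

Run:
```python
from h import *
import pickle
s=observe(); im=eyes.grab_frame("wrist")[:,:,::-1]; pickle.dump(s,open("s4.pkl","wb")); cv2.imwrite("pics/w4.png",im); print(s["position"],s["grip_width"])
c=cv2.LUT(im[130:290,130:510],(255*(np.arange(256)/255.)**.6).astype(np.uint8))
cv2.imwrite("pics/c4.png",cv2.resize(c,None,fx=2.1,fy=2.1,interpolation=cv2.INTER_CUBIC))
cp=campose("top")
a,b=w(cp,418,226,.01),w(cp,486,292,.01); print(np.linalg.norm(a-b)); m=(a+b)/2; d=a-b; y=np.degrees(np.arctan2(d[1],d[0])); print(m,y)
print(go([m[0]-.03,m[1],.2],y-90))
```

```text
[0.52015521 0.14902453 0.22640956] 0.026170666865924737
0.23887047396069824
[ 0.45961964 -0.38278632  0.01      ] 46.81218194149982
([-0.0899, 0.5318, 0.0266], [0.0018, 0.0017, 0.7527])
```

View pics/c4.png

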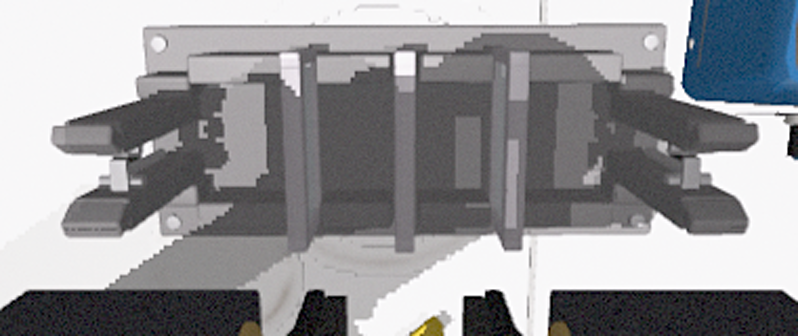

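All three plates stand parallel in their slots, with the loaded one at crop (404,150). The forks' sprung lifters show at crop (120,175) and (688,173). Next I'll measure the fork line and go for the bar.

Run:
```python
from h import *
import pickle
s=pickle.load(open("s4.pkl","rb")); cp=campose("wrist",s)
P=lambda x,y,z:np.round(w(cp,130+x/2.1-.25,130+y/2.1-.25,z),4)
print(P(120,175,.105),P(688,173,.105)); print(P(88,179,.12),P(752,177,.12))
print([P(*q,.12) for q in [(55,122),(65,236),(757,122),(747,232)]])
print(observe()["q"])
for y in (46.8,): print(go([.43,-.41,.2],y),go([.46,-.383,.2],y))
```

```text
[0.5395 0.2465 0.105 ] [0.5399 0.0503 0.105 ]
[0.5411 0.2513 0.12  ] [0.5415 0.035  0.12  ]
[array([0.5596, 0.2599, 0.12  ]), array([0.5218, 0.261 , 0.12  ]), array([0.5594, 0.0355, 0.12  ]), array([0.5229, 0.0345, 0.12  ])]
[ 3.31438473e+01  1.49511273e+01 -1.32044434e+01 -2.15193935e-02
 -6.19815682e+01  5.68067189e+01]
([-0.0895, 0.559, 0.0266], [0.0001, 0.0025, -0.8179]) ([-0.0595, 0.5319, 0.0265], [0.0001, 0.0025, -0.8179])
```

Request:
send_rows([
  [0.3,[-0.0595,0.532,0.0265],[0,0,-0.818]],
  [0.3,[-0.0595,0.532,0.0265],[0,0,-0.818]],
  [0.3,[-0.0595,0.532,0.0265],[0,0,-0.818]],
  [0.3,[-0.0595,0.532,0.0265],[0,0,-0.818]],
  [0.3,[-0.0595,0.532,0.0265],[0,0,-0.818]],
  [0.3,[-0.0595,0.532,0.0265],[0,0,-0.818]],
  [0.3,[-0.0595,0.532,0.0265],[0,0,-0.818]],
  [0.3,[-0.0595,0.532,0.0265],[0,0,-0.818]],
  [0.3,[-0.0595,0.532,0.0265],[0,0,-0.818]],
  [0.3,[-0.0595,0.532,0.0265],[0,0,-0.818]],
])

```text
time: 11.35
position: [0.459, -0.3861, 0.1975]
eef_rot: [[0.689, 0.725, -0.004], [0.725, -0.689, 0.002], [-0.002, -0.004, -1.0]]
ft_force: [-0.7, -0.0, -0.2]
grip_width: 0.061
grip_force: 0.0
```

Request:
send_rows([
  [0.3,[0,0,0],[0,0,0]],
  [0.3,[0,0,0],[0,0,0]],
])

```text
time: 11.6
position: [0.4609, -0.3817, 0.2002]
eef_rot: [[0.683, 0.73, -0.001], [0.73, -0.683, 0.001], [-0.0, -0.001, -1.0]]
ft_force: [0.3, 0.0, -0.2]
grip_width: 0.0609
grip_force: 0.0
```

Run:
```python
from h import *
import pickle
s=observe(); im=eyes.grab_frame("wrist")[:,:,::-1]; pickle.dump(s,open("s5.pkl","wb")); cv2.imwrite("pics/w5.png",im); print(s["position"],s["eef_rot"],s["grip_width"],s["q"])
```

```text
[ 0.46089073 -0.38166795  0.20016634] [[ 6.83110846e-01  7.30314123e-01 -9.24139463e-04]
 [ 7.30314678e-01 -6.83110633e-01  5.78531306e-04]
 [-2.08779910e-04 -1.07011362e-03 -9.99999406e-01]] 0.06090791196614604 [-2.41443187e+01  2.15966297e+01 -7.35650204e+00 -9.81043863e-03
 -6.11087443e+01  1.61061839e+02]
```

View pics/w5.png

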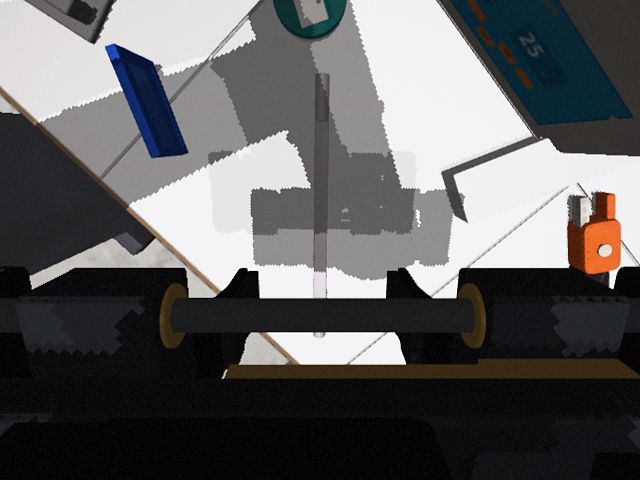

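The bar runs upright in the view from its far end (322,74) to its near end (320,337), between the open fingers.

Run:
```python
from h import *
import pickle
s=pickle.load(open("s5.pkl","rb")); cp=campose("wrist",s)
a,b=w(cp,322,74,.006),w(cp,320,337,.009); c,d=w(cp,322.2,100,.012),w(cp,320.6,270,.012)
y=np.degrees(np.arctan2(*(c-d)[1::-1])); print(a,b,np.linalg.norm(a-b),y,c,d)
u=(a-b)/np.linalg.norm(a-b); m1=a-u*.123; print(m1,(a+b)/2, w(cp,322.1,121,.01)-u*.085)
m=(a+b)/2
print(go([m[0],m[1],.0275],y,s))
```

```text
[ 0.54607726 -0.29161605  0.006     ] [ 0.37628497 -0.47006647  0.009     ] 0.2463391421028042 46.32824266261165 [ 0.53163544 -0.3073042   0.012     ] [ 0.4265372  -0.41739182  0.012     ]
[ 0.46129799 -0.38071842  0.00749793] [ 0.46118111 -0.38084126  0.0075    ] [ 0.46148432 -0.38110838  0.01103516]
([0.0008, -0.0002, 0.1727], [-0.0011, 0.0002, 0.0102])
```

Request:
send_rows([
  [0.3,[0.0005,0,0.06],[0,0,0.01]],
  [0.3,[0.0005,0,0.11],[0,0,0.01]],
  [0.3,[0.0005,0,0.15],[0,0,0.01]],
  [0.3,[0.0005,0,0.165],[0,0,0.01]],
  [0.3,[0.0005,0,0.172],[0,0,0.01]],
  [0.3,[0.0005,0,0.172],[0,0,0.01]],
  [1,[0.0005,0,0.172],[0,0,0.01]],
  [1,[0.0005,0,0.172],[0,0,0.01]],
  [1,[0.0005,0,0.172],[0,0,0.01]],
  [1,[0.0005,0,0.172],[0,0,0.01]],
], grip_force=25)

```text
time: 12.9
position: [0.4611, -0.3825, 0.0289]
eef_rot: [[0.692, 0.722, 0.0], [0.722, -0.692, -0.0], [0.0, 0.0, -1.0]]
ft_force: [-0.3, 0.2, -0.3]
grip_width: 0.0287
grip_force: 0.0
```

Request:
send_rows([
  [1,[0,0,0],[0,0,0]],
  [1,[0,0,0],[0,0,0]],
  [1,[0,0,0],[0,0,0]],
  [1,[0,0,0],[0,0,0]],
  [1,[0,0,0],[0,0,0]],
])

```text
time: 13.52
position: [0.4609, -0.3823, 0.0285]
eef_rot: [[0.692, 0.722, -0.0], [0.722, -0.692, 0.0], [-0.0, -0.0, -1.0]]
ft_force: [-0.5, 1.5, -0.8]
grip_width: 0.0117
grip_force: 25.0
```

Request:
send_rows([
  [1,[0,0,-0.05],[0,0,0]],
  [1,[0,0,-0.1],[0,0,0]],
  [1,[0,0,-0.15],[0,0,0]],
  [1,[0,0,-0.19],[0,0,0]],
  [1,[0.04,-0.03,-0.19],[0,0,-0.05]],
  [1,[0.09,-0.064,-0.19],[0,0,-0.15]],
  [1,[0.14,-0.099,-0.19],[0,0,-0.24]],
  [1,[0.19,-0.134,-0.19],[0,0,-0.33]],
  [1,[0.24,-0.17,-0.19],[0,0,-0.42]],
  [1,[0.29,-0.205,-0.19],[0,0,-0.51]],
])

```text
time: 14.78
position: [0.5136, -0.029, 0.2186]
eef_rot: [[0.248, 0.969, 0.001], [0.969, -0.248, 0.0], [0.001, 0.001, -1.0]]
ft_force: [1.2, 0.8, -1.7]
grip_width: 0.0115
grip_force: 25.0
```

```bash
python3 -c "
from h import *
s=observe(); print(s['position'],s['q'],s['grip_width'],go([.540,.147,.2],89.9))"
```

```text
[ 0.51363837 -0.02904069  0.21859939] [ 1.48561278e+01  1.26646992e+01 -1.74567343e+01 -8.69153569e-03
 -5.98089714e+01  1.50789546e+02] 0.011549046236527433 ([0.1771, -0.0181, 0.0187], [0.0011, -0.0006, -0.2489])
```

Request:
send_rows([
  [1,[0.05,-0.005,0],[0,0,-0.08]],
  [1,[0.1,-0.01,0],[0,0,-0.16]],
  [1,[0.15,-0.015,0],[0,0,-0.249]],
  [1,[0.177,-0.018,0],[0,0,-0.249]],
  [1,[0.177,-0.018,0],[0,0,-0.249]],
  [1,[0.177,-0.018,0],[0,0,-0.249]],
  [1,[0.177,-0.018,0],[0,0,-0.249]],
])

```text
time: 15.65
position: [0.5403, 0.1437, 0.2186]
eef_rot: [[0.006, 1.0, -0.0], [1.0, -0.006, -0.0], [-0.0, -0.0, -1.0]]
ft_force: [0.4, -0.6, -1.7]
grip_width: 0.0116
grip_force: 25.0
```

Run:
```python
from h import *
import pickle
s=observe(); im=eyes.grab_frame("wrist")[:,:,::-1]; pickle.dump(s,open("s6.pkl","wb")); cv2.imwrite("pics/w6.png",im); print(s["position"],np.round(s["eef_rot"],4).tolist(),s["grip_width"],s["q"])
```

```text
[0.54029787 0.14369469 0.21860459] [[0.0059, 1.0, -0.0002], [1.0, -0.0059, -0.0], [-0.0001, -0.0002, -1.0]] 0.011641947894803053 [ 3.15004957e+01  1.69705880e+01 -1.14619236e+01 -2.39846936e-03
 -6.15763589e+01  1.48161928e+02]
```

View pics/w6.png

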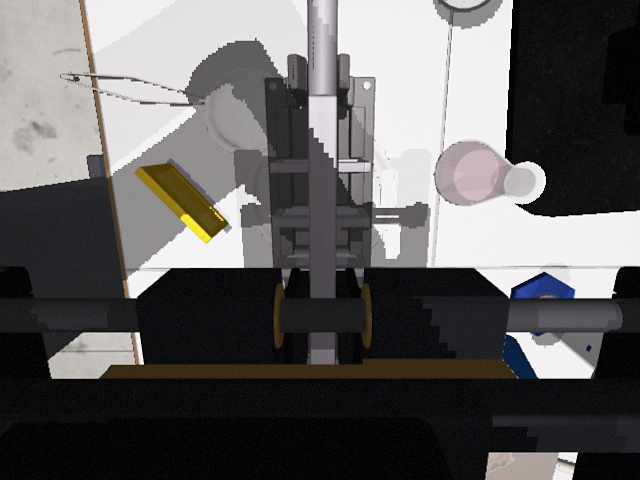

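This view shows the bar held straight, centreline u≈322.5. The carrier is centred at about u=320, with holes at (272,87) and (369,87) and tine outer edges at 288 and 351, so the fork line lies 1–2 mm towards -x. I have now used all ten views, so from here I'll rely on numbers and forces.

Run:
```python
from h import *
import pickle
s=pickle.load(open("s6.pkl","rb")); cp=campose("wrist",s); g=cv2.cvtColor(cv2.imread("pics/w6.png"),cv2.COLOR_BGR2GRAY)
for v in (60,70,80,90,110): print(v,g[v,258:384:2].tolist())
for dx in (.538,.540,.542): print(dx,[np.round(proj(cp,[dx+o,y,z]),1).tolist() for o,y,z in [(-.0195,.253,.12),(.0195,.253,.12),(-.0195,.243,.12),(-.05,.268,.006),(.05,.268,.006)]])
print(proj(cp,[.5403,.229,.2086]),proj(cp,[.5403,.266,.1961]))
```

```text
60 [94, 95, 91, 94, 95, 92, 137, 234, 228, 228, 227, 229, 228, 229, 225, 85, 100, 100, 103, 91, 68, 62, 64, 63, 121, 81, 135, 140, 165, 175, 191, 199, 211, 193, 183, 164, 152, 132, 118, 73, 55, 110, 122, 118, 114, 103, 229, 244, 243, 243, 243, 243, 242, 242, 242, 242, 243, 243, 243, 243, 242, 242, 243]
70 [100, 95, 98, 101, 98, 91, 95, 94, 95, 85, 237, 229, 227, 230, 230, 69, 99, 99, 105, 102, 64, 59, 61, 63, 80, 90, 135, 152, 164, 175, 192, 203, 213, 197, 179, 164, 150, 135, 114, 75, 51, 109, 123, 118, 113, 105, 253, 243, 244, 243, 243, 244, 243, 243, 243, 244, 243, 243, 243, 242, 243, 243, 242]
80 [102, 97, 97, 65, 43, 48, 48, 49, 48, 42, 46, 48, 46, 137, 97, 74, 97, 101, 101, 104, 64, 65, 65, 64, 71, 86, 141, 149, 164, 180, 193, 203, 214, 198, 183, 165, 150, 128, 110, 70, 37, 94, 105, 121, 114, 109, 167, 144, 109, 164, 161, 163, 161, 162, 159, 160, 163, 166, 118, 250, 242, 244, 242]
90 [100, 101, 102, 93, 42, 44, 46, 57, 51, 46, 50, 46, 43, 48, 36, 42, 39, 35, 33, 31, 33, 32, 36, 42, 61, 63, 138, 154, 165, 179, 193, 205, 213, 197, 180, 162, 148, 126, 104, 73, 27, 29, 34, 33, 36, 75, 162, 139, 105, 164, 165, 162, 162, 159, 138, 163, 165, 161, 111, 250, 243, 243, 243]
110 [100, 100, 99, 105, 39, 44, 46, 44, 42, 42, 43, 47, 46, 45, 46, 37, 23, 44, 46, 45, 47, 47, 42, 44, 44, 101, 229, 222, 227, 223, 222, 220, 221, 221, 220, 226, 223, 226, 221, 150, 44, 46, 47, 48, 53, 84, 31, 124, 150, 172, 167, 163, 164, 126, 167, 160, 161, 155, 162, 245, 243, 243, 244]
0.538 [[283.5, 70.8], [348.4, 70.3], [284.1, 88.6], [262.1, 76.8], [373.9, 76.0]]
0.54 [[286.8, 70.7], [351.8, 70.3], [287.4, 88.6], [264.3, 76.7], [376.1, 76.0]]
0.542 [[290.2, 70.7], [355.1, 70.3], [290.6, 88.5], [266.6, 76.7], [378.4, 76.0]]
[318.67867075  94.93026242] [318.18109222  -2.54626205]
```

Request:
send_rows([
  [1,[0.004,-0.001,0],[0,0,-0.0045]],
  [1,[0.004,-0.001,0.03],[0,0,-0.0045]],
  [1,[0.004,-0.001,0.055],[0,0,-0.0045]],
  [1,[0.004,-0.001,0.07],[0,0,-0.0045]],
  [1,[0.004,-0.001,0.075],[0,0,-0.0045]],
  [1,[0.004,-0.001,0.08],[0,0,-0.0045]],
  [1,[0.004,-0.001,0.08],[0,0,-0.0045]],
])

```text
time: 16.58
position: [0.5397, 0.1488, 0.139]
eef_rot: [[0.0, 1.0, 0.001], [1.0, -0.0, 0.0], [0.0, 0.001, -1.0]]
ft_force: [0.2, -0.1, -1.5]
grip_width: 0.0117
grip_force: 25.0
```

Request:
send_rows([
  [1,[0,0,0.003],[0,0,0]],
  [1,[0,0,0.006],[0,0,0]],
  [1,[0,0,0.006],[0,0,0]],
  [1,[0,0,0.006],[0,0,0]],
])

```text
time: 17.08
position: [0.5397, 0.1488, 0.1333]
eef_rot: [[-0.0, 1.0, 0.001], [1.0, 0.0, 0.0], [0.0, 0.001, -1.0]]
ft_force: [-0.3, 0.4, 3.6]
grip_width: 0.0116
grip_force: 25.0
```

Both lifters carry the bar (about 5 N). Releasing, lifting clear, closing the fingers and moving to +70 mm.

Request:
send_rows([
  [0.7,[0,0,0],[0,0,0]],
  [0.7,[0,0,0],[0,0,0]],
  [0.7,[0,0,0],[0,0,0]],
  [0.7,[0,0,-0.01],[0,0,0]],
  [0.7,[0,0,-0.03],[0,0,0]],
  [1,[0,0,-0.035],[0,0,0]],
  [1,[0.035,0,-0.035],[0,0,0]],
  [1,[0.07,0,-0.035],[0,0,0]],
  [1,[0.07,0,-0.035],[0,0,0]],
  [1,[0.07,0,-0.035],[0,0,0]],
])

```text
time: 18.32
position: [0.5391, 0.2183, 0.1673]
eef_rot: [[-0.0, 1.0, -0.001], [1.0, -0.0, -0.001], [-0.001, -0.001, -1.0]]
ft_force: [-0.3, -0.5, 0.9]
grip_width: 0.0005
grip_force: 0.0
```

Run:
```python
from h import *
s=observe(); im=eyes.grab_frame("wrist")[:,:,::-1]; cv2.imwrite("pics/w7.png",im); print(s["position"],s["grip_width"],s["ft_force"])
cp=campose("wrist",s); g=cv2.cvtColor(im,cv2.COLOR_BGR2GRAY)
for y in (.233,.2535,.263): 
  p=proj(cp,[.5395,y,.117]); print(y,p); v=int(p[1]); print(g[v,270:380:3].tolist())
f=eyes.grab_frame("top")[:,:,::-1]; cv2.imwrite("pics/top1.png",f)
```

```text
[0.53905641 0.21833924 0.16727885] 0.00048627966465727084 [-0.25848562 -0.50656989  0.89523299]
0.233 [321.61230594 244.06737038]
[71, 50, 42, 40, 36, 41, 35, 34, 39, 45, 43, 48, 44, 41, 47, 73, 69, 74, 72, 71, 74, 72, 42, 45, 46, 40, 40, 46, 30, 46, 45, 41, 46, 36, 73, 72, 69]
0.2535 [321.58823148 206.41935707]
[46, 37, 40, 42, 35, 37, 39, 37, 41, 41, 31, 37, 39, 44, 64, 64, 67, 70, 68, 66, 64, 62, 40, 34, 32, 72, 108, 96, 93, 73, 113, 109, 104, 103, 75, 124, 122]
0.263 [321.57662213 188.2644939 ]
[44, 42, 42, 45, 43, 35, 33, 32, 34, 34, 36, 35, 38, 51, 58, 64, 66, 78, 71, 72, 159, 116, 81, 64, 59, 59, 54, 60, 61, 78, 80, 123, 123, 123, 124, 121, 124]
```

Request:
send_rows([
  [1,[0,0,0.015],[0,0,0]],
  [1,[0,0,0.022],[0,0,0]],
  [1,[0,0,0.027],[0,0,0]],
  [1,[0,0,0.028],[0,0,0]],
  [1,[0,0,0.028],[0,0,0]],
])

```text
time: 19.05
position: [0.5395, 0.2185, 0.1399]
eef_rot: [[0.0, 1.0, 0.0], [1.0, -0.0, -0.0], [-0.0, 0.0, -1.0]]
ft_force: [-0.6, -0.8, 2.8]
grip_width: 0.0004
grip_force: 1.0
```

Request:
send_rows([
  [1,[0,0,0.002],[0,0,0]],
  [1,[0,0,0.003],[0,0,0]],
  [1,[0,0,0.003],[0,0,0]],
])

```text
time: 19.42
position: [0.5396, 0.2189, 0.1368]
eef_rot: [[-0.0, 1.0, 0.0], [1.0, 0.0, 0.0], [0.0, 0.0, -1.0]]
ft_force: [-0.9, -0.5, 1.5]
grip_width: 0.0003
grip_force: 1.2
```

Request:
send_rows([
  [1,[0,0,0.001],[0,0,0]],
  [1,[0,0,0.0015],[0,0,0]],
  [1,[0,0,0.0015],[0,0,0]],
])

```text
time: 19.8
position: [0.5396, 0.2189, 0.1352]
eef_rot: [[0.0, 1.0, 0.0], [1.0, -0.0, 0.0], [0.0, 0.0, -1.0]]
ft_force: [-0.4, 0.0, 2.4]
grip_width: 0.0003
grip_force: 1.3
```

Request:
send_rows([
  [1,[0,0,0.001],[0,0,0]],
  [1,[0,0,0.001],[0,0,0]],
])

```text
time: 20.05
position: [0.5396, 0.2189, 0.1342]
eef_rot: [[0.0, 1.0, 0.0], [1.0, -0.0, 0.0], [0.0, 0.0, -1.0]]
ft_force: [-0.1, 0.5, 2.6]
grip_width: 0.0004
grip_force: 1.4
```

Request:
send_rows([
  [1,[0,0,0.001],[0,0,0]],
  [1,[0,0,0.001],[0,0,0]],
])

```text
time: 20.3
position: [0.5396, 0.219, 0.1332]
eef_rot: [[0.0, 1.0, 0.0], [1.0, -0.0, 0.0], [0.0, 0.0, -1.0]]
ft_force: [-0.8, 1.6, 3.1]
grip_width: 0.0002
grip_force: 1.5
```

Request:
send_rows([
  [1,[0,0,0.001],[0,0,0]],
  [1,[0,0,0.001],[0,0,0]],
])

```text
time: 20.55
position: [0.5396, 0.2189, 0.1322]
eef_rot: [[0.0, 1.0, 0.0], [1.0, -0.0, 0.0], [0.0, 0.0, -1.0]]
ft_force: [-0.5, 1.8, 3.0]
grip_width: 0.0006
grip_force: 1.6
```

Request:
send_rows([
  [1,[0,0,0.001],[0,0,0]],
  [1,[0,0,0.001],[0,0,0]],
])

```text
time: 20.8
position: [0.5396, 0.2189, 0.1312]
eef_rot: [[-0.0, 1.0, 0.0], [1.0, 0.0, 0.0], [0.0, 0.0, -1.0]]
ft_force: [-0.7, 1.9, 3.6]
grip_width: 0.0007
grip_force: 1.6
```

Request:
send_rows([
  [1,[0,0,0.001],[0,0,0]],
  [1,[0,0,0.001],[0,0,0]],
])

```text
time: 21.05
position: [0.5396, 0.2189, 0.1301]
eef_rot: [[0.0, 1.0, 0.0], [1.0, -0.0, 0.0], [0.0, 0.0, -1.0]]
ft_force: [-0.3, 2.5, 3.3]
grip_width: 0.0004
grip_force: 1.7
```

Request:
send_rows([
  [1,[0,0,0.001],[0,0,0]],
  [1,[0,0,0.001],[0,0,0]],
])

```text
time: 21.3
position: [0.5396, 0.2188, 0.1291]
eef_rot: [[0.0, 1.0, 0.0], [1.0, -0.0, 0.0], [0.0, 0.0, -1.0]]
ft_force: [-0.5, 3.3, 2.6]
grip_width: 0.0005
grip_force: 1.8
```

Request:
send_rows([
  [1,[0,0,0.001],[0,0,0]],
  [1,[0,0,0.001],[0,0,0]],
])

```text
time: 21.55
position: [0.5396, 0.2189, 0.1285]
eef_rot: [[-0.0, 1.0, 0.0], [1.0, 0.0, 0.0], [0.0, 0.0, -1.0]]
ft_force: [-0.6, 2.9, 5.1]
grip_width: 0.0003
grip_force: 2.7
```

Request:
send_rows([
  [1,[0,0,0.001],[0,0,0]],
  [1,[0,0,0.001],[0,0,0]],
])

```text
time: 21.8
position: [0.5396, 0.2188, 0.1278]
eef_rot: [[-0.0, 1.0, 0.001], [1.0, 0.0, 0.0], [0.0, 0.001, -1.0]]
ft_force: [-1.4, 2.1, 6.0]
grip_width: 0.0008
grip_force: 3.5
```

Request:
send_rows([
  [1,[0,0,0.001],[0,0,0]],
  [1,[0,0,0.001],[0,0,0]],
])

```text
time: 22.05
position: [0.5395, 0.2186, 0.1271]
eef_rot: [[-0.0, 1.0, 0.0], [1.0, 0.0, -0.0], [-0.0, 0.0, -1.0]]
ft_force: [-2.0, 2.1, 8.6]
grip_width: 0.0003
grip_force: 4.0
```

Request:
send_rows([
  [1,[0,0,0.0005],[0,0,0]],
  [1,[0,0,0.0005],[0,0,0]],
])

```text
time: 22.3
position: [0.5395, 0.2186, 0.1267]
eef_rot: [[-0.0, 1.0, 0.0], [1.0, 0.0, -0.0], [-0.0, 0.0, -1.0]]
ft_force: [-2.3, 1.5, 9.6]
grip_width: 0.0004
grip_force: 4.3
```

Request:
send_rows([
  [1,[0,0,0.0005],[0,0,0]],
  [1,[0,0,0.0005],[0,0,0]],
])

```text
time: 22.55
position: [0.5395, 0.2185, 0.1263]
eef_rot: [[-0.0, 1.0, 0.0], [1.0, 0.0, -0.0], [-0.0, 0.0, -1.0]]
ft_force: [-2.4, -0.1, 9.5]
grip_width: 0.0008
grip_force: 4.6
```

Request:
send_rows([
  [1,[0,0,0.0005],[0,0,0]],
  [1,[0,0,0.0005],[0,0,0]],
])

```text
time: 22.8
position: [0.5395, 0.2185, 0.1259]
eef_rot: [[-0.0, 1.0, 0.0], [1.0, 0.0, -0.001], [-0.001, 0.0, -1.0]]
ft_force: [-2.8, 1.4, 9.7]
grip_width: 0.0003
grip_force: 4.8
```

Request:
send_rows([
  [1,[0,0,0.0005],[0,0,0]],
  [1,[0,0,0.0005],[0,0,0]],
])

```text
time: 23.05
position: [0.5395, 0.2184, 0.1255]
eef_rot: [[-0.0, 1.0, 0.0], [1.0, 0.0, -0.001], [-0.001, 0.0, -1.0]]
ft_force: [-2.6, 1.3, 9.6]
grip_width: 0.0005
grip_force: 5.0
```

Request:
send_rows([
  [1,[0,0,0.0005],[0,0,0]],
  [1,[0,0,0.0005],[0,0,0]],
])

```text
time: 23.3
position: [0.5395, 0.2184, 0.125]
eef_rot: [[-0.0, 1.0, 0.0], [1.0, 0.0, -0.001], [-0.001, 0.0, -1.0]]
ft_force: [-3.2, 2.0, 9.8]
grip_width: 0.0006
grip_force: 5.1
```

Request:
send_rows([
  [1,[0,0,0.0005],[0,0,0]],
  [1,[0,0,0.0005],[0,0,0]],
])

```text
time: 23.55
position: [0.5393, 0.2185, 0.1244]
eef_rot: [[-0.0, 1.0, 0.0], [1.0, 0.0, -0.001], [-0.001, 0.0, -1.0]]
ft_force: [-3.6, 1.6, 10.2]
grip_width: 0.0005
grip_force: 5.1
```

Request:
send_rows([
  [1,[0,0,0.0005],[0,0,0]],
  [1,[0,0,0.0005],[0,0,0]],
])

```text
time: 23.8
position: [0.5393, 0.2185, 0.1239]
eef_rot: [[-0.0, 1.0, 0.0], [1.0, 0.0, -0.001], [-0.001, 0.0, -1.0]]
ft_force: [-3.3, 1.6, 9.6]
grip_width: 0.0004
grip_force: 5.0
```

Request:
send_rows([
  [1,[0,0,0.0005],[0,0,0]],
  [1,[0,0,0.0005],[0,0,0]],
])

```text
time: 24.05
position: [0.5395, 0.2184, 0.1236]
eef_rot: [[-0.0, 1.0, 0.0], [1.0, 0.0, -0.001], [-0.001, 0.0, -1.0]]
ft_force: [-2.0, 2.3, 10.4]
grip_width: 0.0006
grip_force: 5.2
```

Request:
send_rows([
  [1,[0,0,0.0005],[0,0,0]],
  [1,[0,0,0.0005],[0,0,0]],
])

```text
time: 24.3
position: [0.5395, 0.2184, 0.1232]
eef_rot: [[-0.0, 1.0, 0.001], [1.0, 0.0, -0.001], [-0.001, 0.001, -1.0]]
ft_force: [-2.7, 1.3, 10.8]
grip_width: 0.0004
grip_force: 5.5
```

Request:
send_rows([
  [1,[0,0,0.0005],[0,0,0]],
  [1,[0,0,0.0005],[0,0,0]],
])

```text
time: 24.55
position: [0.5396, 0.2184, 0.1228]
eef_rot: [[-0.001, 1.0, 0.001], [1.0, 0.001, -0.001], [-0.001, 0.001, -1.0]]
ft_force: [-3.3, -0.4, 12.1]
grip_width: 0.0005
grip_force: 5.7
```

Request:
send_rows([
  [1,[0,0,0.0005],[0,0,0]],
  [1,[0,0,0.0005],[0,0,0]],
])

```text
time: 24.8
position: [0.5396, 0.2184, 0.1224]
eef_rot: [[-0.001, 1.0, 0.001], [1.0, 0.001, -0.001], [-0.001, 0.001, -1.0]]
ft_force: [-4.5, 1.7, 11.7]
grip_width: 0.0004
grip_force: 5.8
```

Request:
send_rows([
  [1,[0,0,0.0005],[0,0,0]],
  [1,[0,0,0.0005],[0,0,0]],
])

```text
time: 25.05
position: [0.5396, 0.2185, 0.1218]
eef_rot: [[-0.0, 1.0, 0.001], [1.0, 0.0, -0.0], [-0.0, 0.001, -1.0]]
ft_force: [-3.5, 2.1, 11.1]
grip_width: 0.0004
grip_force: 5.3
```

Request:
send_rows([
  [1,[0,0,0.0005],[0,0,0]],
  [1,[0,0,0.0005],[0,0,0]],
])

```text
time: 25.3
position: [0.5392, 0.2185, 0.12]
eef_rot: [[0.0, 1.0, -0.0], [1.0, -0.0, -0.0], [-0.0, -0.0, -1.0]]
ft_force: [-0.3, 0.2, 0.3]
grip_width: 0.0003
grip_force: 0.0
```

Force fell from 11 N to 0, so the +y catch has snapped. Now to the -y end.

Request:
send_rows([
  [1,[0,0,-0.03],[0,0,0]],
  [1,[0,0,-0.045],[0,0,0]],
  [1,[-0.05,0,-0.045],[0,0,0]],
  [1,[-0.1,0,-0.045],[0,0,0]],
  [1,[-0.14,0,-0.045],[0,0,0]],
  [1,[-0.14,0,-0.045],[0,0,0]],
  [1,[-0.14,0,-0.03],[0,0,0]],
  [1,[-0.14,0,-0.022],[0,0,0]],
  [1,[-0.14,0,-0.019],[0,0,0]],
  [1,[-0.14,0,-0.019],[0,0,0]],
])

```text
time: 26.55
position: [0.5391, 0.0791, 0.1383]
eef_rot: [[-0.001, 1.0, -0.001], [1.0, 0.001, -0.001], [-0.001, -0.001, -1.0]]
ft_force: [-0.7, 0.5, 3.0]
grip_width: 0.0001
grip_force: 0.8
```

Request:
send_rows([
  [1,[0,0,0.002],[0,0,0]],
  [1,[0,0,0.003],[0,0,0]],
  [1,[0,0,0.003],[0,0,0]],
])

```text
time: 26.92
position: [0.5396, 0.0789, 0.1358]
eef_rot: [[0.0, 1.0, 0.001], [1.0, -0.0, 0.0], [0.0, 0.001, -1.0]]
ft_force: [-1.0, 0.6, 2.2]
grip_width: 0.0006
grip_force: 1.0
```

Request:
send_rows([
  [1,[0,0,0.001],[0,0,0]],
  [1,[0,0,0.002],[0,0,0]],
  [1,[0,0,0.002],[0,0,0]],
])

```text
time: 27.3
position: [0.5396, 0.0787, 0.1337]
eef_rot: [[0.0, 1.0, 0.0], [1.0, -0.0, -0.0], [-0.0, 0.0, -1.0]]
ft_force: [-1.2, -0.4, 2.0]
grip_width: 0.0004
grip_force: 1.1
```

Request:
send_rows([
  [1,[0,0,0.001],[0,0,0]],
  [1,[0,0,0.0015],[0,0,0]],
])

```text
time: 27.55
position: [0.5395, 0.0786, 0.1321]
eef_rot: [[0.0, 1.0, 0.0], [1.0, -0.0, -0.0], [-0.0, 0.0, -1.0]]
ft_force: [0.5, -1.1, 2.3]
grip_width: 0.0004
grip_force: 1.2
```

Request:
send_rows([
  [1,[0,0,0.001],[0,0,0]],
  [1,[0,0,0.001],[0,0,0]],
])

```text
time: 27.8
position: [0.5395, 0.0786, 0.1311]
eef_rot: [[0.0, 1.0, -0.0], [1.0, -0.0, -0.0], [-0.0, -0.0, -1.0]]
ft_force: [0.0, -1.4, 4.0]
grip_width: 0.0002
grip_force: 1.2
```

Request:
send_rows([
  [1,[0,0,0.001],[0,0,0]],
  [1,[0,0,0.001],[0,0,0]],
])

```text
time: 28.05
position: [0.5395, 0.0786, 0.1301]
eef_rot: [[0.0, 1.0, 0.0], [1.0, -0.0, -0.0], [-0.0, 0.0, -1.0]]
ft_force: [0.1, -3.1, 3.4]
grip_width: 0.0004
grip_force: 1.3
```

Request:
send_rows([
  [1,[0,0,0.001],[0,0,0]],
  [1,[0,0,0.001],[0,0,0]],
])

```text
time: 28.3
position: [0.5395, 0.0787, 0.1291]
eef_rot: [[-0.0, 1.0, 0.0], [1.0, 0.0, -0.0], [-0.0, 0.0, -1.0]]
ft_force: [0.5, -1.6, 2.1]
grip_width: 0.0005
grip_force: 1.3
```

Request:
send_rows([
  [1,[0,0,0.001],[0,0,0]],
  [1,[0,0,0.001],[0,0,0]],
])

```text
time: 28.55
position: [0.5395, 0.0787, 0.1281]
eef_rot: [[0.0, 1.0, -0.0], [1.0, -0.0, -0.0], [-0.0, -0.0, -1.0]]
ft_force: [0.4, -1.3, 3.3]
grip_width: 0.0004
grip_force: 1.3
```

Request:
send_rows([
  [1,[0,0,0.001],[0,0,0]],
  [1,[0,0,0.001],[0,0,0]],
])

```text
time: 28.8
position: [0.5394, 0.0788, 0.127]
eef_rot: [[0.0, 1.0, -0.0], [1.0, -0.0, 0.0], [0.0, -0.0, -1.0]]
ft_force: [-0.4, -1.2, 2.5]
grip_width: 0.0005
grip_force: 1.3
```

Request:
send_rows([
  [1,[0,0,0.001],[0,0,0]],
  [1,[0,0,0.001],[0,0,0]],
])

```text
time: 29.05
position: [0.5395, 0.0787, 0.1261]
eef_rot: [[0.0, 1.0, -0.0], [1.0, -0.0, -0.0], [-0.0, -0.0, -1.0]]
ft_force: [-0.7, -0.4, 1.9]
grip_width: 0.0006
grip_force: 1.4
```

Request:
send_rows([
  [1,[0,0,0.001],[0,0,0]],
  [1,[0,0,0.001],[0,0,0]],
])

```text
time: 29.3
position: [0.5395, 0.0787, 0.1251]
eef_rot: [[0.0, 1.0, 0.0], [1.0, -0.0, -0.0], [-0.0, 0.0, -1.0]]
ft_force: [-0.7, -1.4, 3.3]
grip_width: 0.0002
grip_force: 1.4
```

Request:
send_rows([
  [1,[0,0,0.001],[0,0,0]],
  [1,[0,0,0.001],[0,0,0]],
])

```text
time: 29.55
position: [0.5395, 0.0786, 0.1241]
eef_rot: [[0.0, 1.0, 0.0], [1.0, -0.0, -0.0], [-0.0, 0.0, -1.0]]
ft_force: [0.1, -2.3, 2.6]
grip_width: 0.0004
grip_force: 1.5
```

Request:
send_rows([
  [1,[0,0,0.001],[0,0,0]],
  [1,[0,0,0.001],[0,0,0]],
])

```text
time: 29.8
position: [0.5395, 0.0787, 0.1231]
eef_rot: [[0.0, 1.0, 0.0], [1.0, -0.0, -0.0], [-0.0, 0.0, -1.0]]
ft_force: [0.6, -1.9, 3.4]
grip_width: 0.0004
grip_force: 1.5
```

Request:
send_rows([
  [1,[0,0,0.001],[0,0,0]],
  [1,[0,0,0.001],[0,0,0]],
])

```text
time: 30.05
position: [0.5394, 0.0786, 0.1225]
eef_rot: [[-0.0, 1.0, -0.0], [1.0, 0.0, -0.0], [-0.0, -0.0, -1.0]]
ft_force: [-1.0, -3.6, 5.1]
grip_width: 0.0004
grip_force: 2.6
```

Request:
send_rows([
  [1,[0,0,0.001],[0,0,0]],
  [1,[0,0,0.001],[0,0,0]],
])

```text
time: 30.3
position: [0.5394, 0.0786, 0.1219]
eef_rot: [[-0.0, 1.0, 0.0], [1.0, 0.0, -0.0], [-0.0, 0.0, -1.0]]
ft_force: [-1.8, -2.4, 6.2]
grip_width: 0.0
grip_force: 3.7
```

Request:
send_rows([
  [1,[0,0,0.001],[0,0,0]],
  [1,[0,0,0.001],[0,0,0]],
])

```text
time: 30.55
position: [0.539, 0.0785, 0.1208]
eef_rot: [[-0.0, 1.0, -0.001], [1.0, 0.0, -0.001], [-0.001, -0.001, -1.0]]
ft_force: [-3.2, -2.4, 7.7]
grip_width: 0.0004
grip_force: 4.0
```

Request:
send_rows([
  [1,[0,0,0.001],[0,0,0]],
  [1,[0,0,0.001],[0,0,0]],
])

```text
time: 30.8
position: [0.5392, 0.0785, 0.1201]
eef_rot: [[-0.0, 1.0, -0.0], [1.0, 0.0, -0.001], [-0.001, -0.0, -1.0]]
ft_force: [-2.2, -1.9, 8.8]
grip_width: 0.0006
grip_force: 4.5
```

Request:
send_rows([
  [1,[0,0,0.0005],[0,0,0]],
  [1,[0,0,0.0005],[0,0,0]],
])

```text
time: 31.05
position: [0.5393, 0.0785, 0.1198]
eef_rot: [[-0.0, 1.0, -0.0], [1.0, 0.0, -0.001], [-0.001, -0.0, -1.0]]
ft_force: [-1.6, -1.9, 10.4]
grip_width: 0.0001
grip_force: 5.0
```

Request:
send_rows([
  [1,[0,0,0.0005],[0,0,0]],
  [1,[0,0,0.0005],[0,0,0]],
])

```text
time: 31.3
position: [0.5393, 0.0785, 0.1193]
eef_rot: [[-0.0, 1.0, -0.0], [1.0, 0.0, -0.001], [-0.001, -0.0, -1.0]]
ft_force: [-2.6, -2.8, 11.1]
grip_width: 0.0004
grip_force: 5.1
```

Request:
send_rows([
  [1,[0,0,0.0005],[0,0,0]],
  [1,[0,0,0.0005],[0,0,0]],
])

```text
time: 31.55
position: [0.5393, 0.0784, 0.1187]
eef_rot: [[-0.0, 1.0, -0.0], [1.0, 0.0, -0.001], [-0.001, -0.0, -1.0]]
ft_force: [-2.6, -2.5, 10.6]
grip_width: 0.0006
grip_force: 4.8
```

Request:
send_rows([
  [1,[0,0,0.0005],[0,0,0]],
  [1,[0,0,0.0005],[0,0,0]],
])

```text
time: 31.8
position: [0.5393, 0.0784, 0.1182]
eef_rot: [[-0.0, 1.0, -0.0], [1.0, 0.0, -0.001], [-0.001, -0.0, -1.0]]
ft_force: [-2.9, -3.1, 9.8]
grip_width: 0.0008
grip_force: 4.6
```

Request:
send_rows([
  [1,[0,0,0.0005],[0,0,0]],
  [1,[0,0,0.0005],[0,0,0]],
])

```text
time: 32.05
position: [0.5393, 0.0784, 0.1175]
eef_rot: [[-0.0, 1.0, -0.0], [1.0, 0.0, -0.001], [-0.001, -0.0, -1.0]]
ft_force: [-1.7, -3.4, 8.9]
grip_width: 0.0001
grip_force: 4.3
```

Request:
send_rows([
  [1,[0,0,0.0005],[0,0,0]],
  [1,[0,0,0.0005],[0,0,0]],
])

```text
time: 32.3
position: [0.5392, 0.0783, 0.1168]
eef_rot: [[-0.0, 1.0, -0.0], [1.0, 0.0, -0.001], [-0.001, -0.0, -1.0]]
ft_force: [-2.4, -2.3, 6.5]
grip_width: 0.0001
grip_force: 3.6
```

Request:
send_rows([
  [1,[0,0,0.0005],[0,0,0]],
  [1,[0,0,0.0005],[0,0,0]],
])

```text
time: 32.55
position: [0.5392, 0.0783, 0.1161]
eef_rot: [[0.0, 1.0, -0.001], [1.0, -0.0, -0.001], [-0.001, -0.001, -1.0]]
ft_force: [-1.6, -3.6, 7.5]
grip_width: 0.0002
grip_force: 3.3
```

Request:
send_rows([
  [1,[0,0,0.0005],[0,0,0]],
  [1,[0,0,0.0005],[0,0,0]],
])

```text
time: 32.8
position: [0.5391, 0.0783, 0.1154]
eef_rot: [[0.0, 1.0, -0.001], [1.0, -0.0, -0.001], [-0.001, -0.001, -1.0]]
ft_force: [-0.6, -2.9, 5.5]
grip_width: 0.0009
grip_force: 2.8
```

Request:
send_rows([
  [1,[0,0,0.0005],[0,0,0]],
  [1,[0,0,0.0005],[0,0,0]],
])

```text
time: 33.05
position: [0.5391, 0.0785, 0.1146]
eef_rot: [[0.0, 1.0, -0.001], [1.0, -0.0, -0.0], [-0.0, -0.001, -1.0]]
ft_force: [-0.4, -2.4, 3.5]
grip_width: 0.0005
grip_force: 2.1
```

Request:
send_rows([
  [1,[0,0,0.0005],[0,0,0]],
  [1,[0,0,0.0005],[0,0,0]],
])

```text
time: 33.3
position: [0.5393, 0.0788, 0.1138]
eef_rot: [[0.0, 1.0, -0.0], [1.0, -0.0, 0.0], [0.0, -0.0, -1.0]]
ft_force: [0.1, -2.2, 2.1]
grip_width: 0.0005
grip_force: 1.4
```

Request:
send_rows([
  [1,[0,0,0.0005],[0,0,0]],
  [1,[0,0,0.0005],[0,0,0]],
])

```text
time: 33.55
position: [0.5393, 0.0789, 0.1133]
eef_rot: [[0.0, 1.0, -0.0], [1.0, -0.0, 0.0], [0.0, -0.0, -1.0]]
ft_force: [-1.1, 0.3, 1.8]
grip_width: 0.0006
grip_force: 0.7
```

Request:
send_rows([
  [1,[0,0,0.0007],[0,0,0]],
  [1,[0,0,0.0007],[0,0,0]],
])

```text
time: 33.8
position: [0.5394, 0.0789, 0.1126]
eef_rot: [[0.0, 1.0, -0.0], [1.0, -0.0, 0.0], [0.0, -0.0, -1.0]]
ft_force: [-0.3, -0.5, -0.3]
grip_width: 0.0006
grip_force: 0.1
```

Force is zero here too, so I'll lift off and check that both ends stay down.

Request:
send_rows([
  [1,[0,0,-0.02],[0,0,0]],
  [1,[0,0,-0.02],[0,0,0]],
  [1,[0,0,-0.02],[0,0,0]],
  [1,[0,0,-0.005],[0,0,0]],
  [1,[0,0,-0.001],[0,0,0]],
  [1,[0,0,-0.001],[0,0,0]],
])

```text
time: 34.55
position: [0.539, 0.0785, 0.1128]
eef_rot: [[0.0, 1.0, -0.002], [1.0, -0.0, -0.001], [-0.001, -0.002, -1.0]]
ft_force: [0.5, 0.7, -0.1]
grip_width: 0.0006
grip_force: 0.0
```

Request:
send_rows([
  [1,[0,0,-0.04],[0,0,0]],
  [1,[0.05,0,-0.04],[0,0,0]],
  [1,[0.1,0,-0.04],[0,0,0]],
  [1,[0.14,0,-0.04],[0,0,0]],
  [1,[0.14,0,-0.02],[0,0,0]],
  [1,[0.14,0,-0.009],[0,0,0]],
  [1,[0.14,0,-0.006],[0,0,0]],
  [1,[0.14,0,-0.006],[0,0,0]],
])

```text
time: 35.55
position: [0.5398, 0.2182, 0.1201]
eef_rot: [[0.001, 1.0, 0.0], [1.0, -0.001, -0.0], [-0.0, 0.0, -1.0]]
ft_force: [-0.3, -0.4, -0.2]
grip_width: 0.0004
grip_force: 0.0
```

Request:
send_rows([
  [1,[0,0,0.001],[0,0,0]],
  [1,[0,0,0.002],[0,0,0]],
  [1,[0,0,0.002],[0,0,0]],
])

```text
time: 35.92
position: [0.5395, 0.2186, 0.1181]
eef_rot: [[0.0, 1.0, 0.0], [1.0, -0.0, 0.0], [0.0, 0.0, -1.0]]
ft_force: [-0.1, -0.3, -0.5]
grip_width: 0.0007
grip_force: 0.0
```

Request:
send_rows([
  [1,[0,0,0.001],[0,0,0]],
  [1,[0,0,0.001],[0,0,0]],
])

```text
time: 36.17
position: [0.5394, 0.2187, 0.1169]
eef_rot: [[0.0, 1.0, -0.0], [1.0, -0.0, -0.0], [-0.0, -0.0, -1.0]]
ft_force: [-0.1, 0.7, 0.7]
grip_width: 0.0002
grip_force: 0.0
```

Request:
send_rows([
  [1,[0,0,0.0005],[0,0,0]],
  [1,[0,0,0.0005],[0,0,0]],
])

```text
time: 36.42
position: [0.5394, 0.2187, 0.1164]
eef_rot: [[0.0, 1.0, -0.0], [1.0, -0.0, -0.0], [-0.0, -0.0, -1.0]]
ft_force: [1.0, -0.1, -0.3]
grip_width: 0.0004
grip_force: 0.0
```

The +y end sits at least 5 mm below where the click came, with no contact, so both ends are caught. I'll retreat and hand in.

Request:
send_rows([
  [1,[0,0,-0.05],[0,0,0]],
  [1,[0,0,-0.1],[0,0,0]],
  [1,[0,0,-0.14],[0,0,0]],
  [1,[0,0,-0.14],[0,0,0]],
  [1,[0,0,-0.14],[0,0,0]],
  [1,[0,0,-0.14],[0,0,0]],
])

```text
time: 37.17
position: [0.5389, 0.2183, 0.2549]
eef_rot: [[0.0, 1.0, -0.003], [1.0, -0.0, -0.002], [-0.002, -0.003, -1.0]]
ft_force: [-0.0, -0.2, -0.2]
grip_width: 0.0003
grip_force: 0.0
```

Run:
```python
from h import *
print(observe()["position"], workorder.job_done())
```

```text
the job is handed in; nothing more can be done
[0.53887374 0.21834109 0.25488879] None
```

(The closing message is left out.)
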